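Start the jig's coach screw square with the box key

TASK

Take the wooden-handled box key and set it fully down, square and in line, over the square head of the screw that stands proud of the sloping jig, before turning anything. Then, keeping the key square on the screw, turn the screw clockwise (seen from above the head) by about half a turn to start its thread, never touching the screw with the fingers, and let go, leaving the key standing fully down on the screw. Leave the cup, clay block and tape roll where they are.

Things in the scene. Friction and masses are not known exactly. Their poses are not given: they have to be found in the camera images.
- key_grip (a point): Middle of the box key's square wooden handle (36 x 36 mm, 68 mm tall), on the key's axis, 95 mm above the mouth's edge, 33 mm below the top. z points along the key from mouth to handle; x and y are square to the flats of the handle, parallel to those of the tube.
- box_key: Box key: square steel tube 30 mm wide, flared open mouth (37 mm) at its lower end, square wooden handle on top; 128 mm tall, 0.2 to 0.42 kg, loose, starting upright on the table on its mouth. Origin at the centre of the mouth's edge; axes as key_grip.
- key_seat (a point): Inner end face of the box key's socket, on its axis, 25 mm above the mouth's edge and 70 mm below key_grip; same axes. The socket is 24 mm square, widening over the last 6 mm at the mouth to about 32 mm. With the key fully down on the screw, this point meets screw_top.
- screw_top (a point): Centre of the top of the square head (22 x 22 mm, 26 mm tall, 36 mm washer below it) of the dark screw to be turned: the one that stands 14 mm proud in the jig. z points out of the head along the screw's axis, which leans 12 degrees; x, y are square to the head's flats and turn with it. The key fits any of the four ways round.
- jig: Wooden jig fixed to the table: board 130 (x) x 200 (y) mm with a bed that slopes 12 degrees down to its own -x side and a dark fence strip along y. Origin: centre of its underside. The screw to turn is square to the bed, 50 mm to the +y side, head top about 115 mm above the table. An equal screw on the -y side is already home (14 mm lower) and stays as it is.
- coach_screw (a joint): Turn of the proud screw in rad: 0 at the start, grows clockwise seen from above its head. It sinks 8 mm a full turn, resists with about 0.12 N m, stays where it is left and stops at 6.5. The key has about 5 degrees of play on the head and stands by itself on it when released, so it can be regrasped a quarter turn round.
- cup: White cup, 78 x 75 x 67 mm, on the table; origin at the centre of its underside. Bystander.
- clay: Block of clay, 66 x 91 x 56 mm, on the table; origin at the centre of its underside. Bystander.
- tape: Roll of tape, 92 x 90 x 48 mm, lying flat on the table; origin at the centre of its underside. Bystander.
There are look-alikes about, which are no part of the job. Several things have the shape of the box_key; the one meant has the colours described above.

How it is judged:
On the way, in this order (a step that is already met when the one before it is completed fails the run):
1. the key is fully down and square on the screw's head, before the screw has been turned (distance between key_seat and screw_top below 0.005 m and angle between the z axis of key_seat and the z axis of screw_top, either way round below 0.14 rad and value of joint coach_screw below 0.15 rad), for 0.2 s.
2. the screw has been turned about half a turn with the key on it (distance between key_seat and screw_top below 0.005 m and angle between the z axis of key_seat and the z axis of screw_top, either way round below 0.14 rad and value of joint coach_screw above 2.5 rad), for 0.1 s.
At the end, for the whole second after the job is handed in: The screw has been turned clockwise by 2.5 to 3.8 rad (about half a turn) and is still; the key, released and at rest, stands fully down on its head: key_seat within 5 mm of screw_top, axes within 8 degrees (all of step 2 and value of joint coach_screw below 3.8 rad and velocity of joint coach_screw below 0.05 rad/s and linear speed of box_key below 0.02 m/s); the robot touches nothing.
It fails at once if the screw is driven with the key out of square or not fully down (value of joint coach_screw above 0.15 rad and velocity of joint coach_screw above 0.2 rad/s and (angle between the z axis of key_seat and the z axis of screw_top, either way round above 0.17 rad or distance between key_seat and screw_top above 0.008 m)).
It fails at once if the fingers touch the screw (contact force between the fingers and coach_screw above 1 N).
It fails at once if the cup is moved (distance of cup from where it was at the start of the episode above 0.03 m).
It fails at once if the clay block is moved (distance of clay from where it was at the start of the episode above 0.03 m).
It fails at once if the tape roll is moved (distance of tape from where it was at the start of the episode above 0.03 m).
It also fails if it takes over 64 s, if anything falls off the work surface, if the arm or the gripper's body presses on something with over 40 N, if the wrist force passes 120 N, or if a joint passes its speed limit or range.

ROBOT

A 6-joint arm with a two-finger parallel gripper is mounted at the origin on a cart in front of the work surface, level with it; the furniture and walls round the work are solid. World frame = base frame: x ahead of the robot, y to its left, z up, the work surface at z = 0. Lengths are in m, angles in rad, forces in N, time in s.
With the tool pointing down it reaches from about 0.325 to 0.9 m from the base axis. Payload 6.1 kg.
Tool frame: the origin (TCP) lies on the centre line of the jaws, within the pads' length; the fingertips stand 17 mm ahead of it and the grasp point (between the pads) lies 2 mm behind it; z points along the fingers, y is the direction in which the jaws open and shut (so a half turn about z gives the same grasp; the last joint's range is limited). The gripper opens to 87 mm and grips with 3 to 60 N. Pads are 19 mm wide; open, the fingers measure 117 mm over their backs; the gripper's body (75 mm by 190 mm) begins 51 mm behind the grasp point.
Start: joints at [-1.382, 0.22, 1.526, -0, 1.395, -0.126], TCP at [0.194, -0.594, 0.24] pointing down, gripper open.
Joint ranges: [-2.98, 2.98], [-0.91, 2.08], [0.09, 2.57], [-1.24, 4.39], [0.2, 2.65], [-2.68, 2.68]. Speed limits (rad/s): [2.57, 2.57, 3.01, 3.14, 3.14, 3.14].

INTERFACE

Orientations are given as a unit quaternion [x, y, z, w].
In Python, from plant import * gives the robot as it stands.
- The arm moves only by the tool carry_out, never from a script. Its argument "moves" is a list of rows, each a list of 2 entries, a list of its own where there are three numbers: the shift along the tool's x, y, z in units of 0.2 m (1.0 is 0.2 m), then the turn, a rotation vector about the tool's x, y, z in units of 360 degrees (1.0 is 360 degrees). A call has 1 to 5 rows; each row shifts and turns the commanded pose from where the row before left it, along the tool's axes as they then stand; what a row does not reach is not made up. A row lasts 1/8 s, in which the tool goes at most 62.5 mm and 10.7 degrees, less where a joint would pass 70% of its speed; a pose out of reach is approached as far as the arm can. A call with a number of a shift or a turn outside -1 to 1 is refused whole. A call with a gripper value outside its range is refused whole. "hand" is the finger opening in mm, from 0 to 87, set as the call begins (left out, the last holds). The fingers move at their own pace and stop on an object; "grip_force" is the grip in N (left out, the last holds). Time passes only in rows, so rows that do not move let the fingers close. It gives the time, the measured TCP pose, the force and the opening at its end, in the units of the state.
- read_state(): the state, without advancing time (a new reading comes with each control period).
- get_image(name): name is "scene" or "top" or "wrist"; returns (picture, depth): 400x640x3 uint8, red, green, blue; 400x640 float32, m along the optical axis (not along the pixel's ray), 0 where there is no reading.
- get_calibration(name): a dict with "fovy" (degrees; the focal length in pixels is half the picture's height over the tangent of half this angle, whatever the lens; pixels are square), "cx", "cy" (the principal point, pixels), "position" and "orientation" of the camera in the world; the wrist camera has in their place "T_tool_cam" (4x4, takes a point from camera to tool coordinates, whose origin is the TCP and whose axes are the flange's). Camera axes: x right, y up, looking along -z (the intrinsics and any distortion apply to the point x, -y, -z); pixel columns grow to the right and rows downward; lengths in m; the calibration is good to about 2 mm. A picture is of the moment at which its call begins: read the wrist's pose just before it. get_calibration takes no time and is no camera call.
- sign_off(): hands the job in, once; it reports no verdict.
The state is a dict: "clock": time; "q": joint angles; "qd": joint speeds; "joint_efforts": joint torques, N m; "tool_pos": TCP position; "tool_rot": TCP orientation; "wrist_force": force on the tool from outside, world axes, zero at the start; "moment": the same for the moment, N m; "finger_gap": opening from 0.0 (shut) to 1.0 (fully open).
Only numpy, scipy, OpenCV 4.12 (cv2) and the standard library are available. Lean on these libraries where they do the work, as an engineer would, in place of code of your own. Each camera call takes 0.05 s, during which the arm holds its last target. There are 200 camera calls.

## Working session

There is one attempt and no reset: what is moved stays moved. The work goes in short steps, Python scripts to look and compute and a tool call to move; the robot and the scene stay as the last step left them, time stands still between calls to the robot, and variables do not carry over. Pictures are saved under pics/ and viewed, about 8 in all and at most 12, crops included, and the job is handed in when it is done.

Besides the shell and the picture viewer there is one more tool, called as name([rows], argument=value, ...), one row to a line, values as JSON. carry_out: Moves the arm, as the interface text tells. Its arguments: {"type":"object","properties":{"moves":{"type":"array","items":{"type":"array"}},"hand":{"type":"number"},"grip_force":{"type":"number"}},"required":["moves"]}

```bash
mkdir -p pics; ls
python3 - <<'E'
from plant import *
import cv2,numpy as np
for n in ["scene","top"]:
    im,d=get_image(n); cv2.imwrite(f"pics/{n}0.png",im[:,:,::-1]); np.save(f"pics/{n}0.npy",d); c=get_calibration(n); print(n,c)
print(get_calibration("wrist")); print(read_state())
E
```

```text
pics
scene {'fovy': 51.52214102441551, 'cx': 320.6666288455677, 'cy': 193.89795279608546, 'position': array([0.13630653, 0.6474331 , 0.93473807]), 'orientation': array([-0.09163298,  0.36974982,  0.89736003, -0.22278564])}
top {'fovy': 46.05307485797301, 'cx': 316.6335136235281, 'cy': 199.6961658290119, 'position': array([ 0.21560915, -0.09400176,  1.53431946]), 'orientation': array([ 0.07519914, -0.06870569, -0.64557281,  0.7568754 ])}
{'fovy': 66.19424726077672, 'cx': 316.74150803430535, 'cy': 195.72087912179495, 'T_tool_cam': array([[-2.68988896e-05,  9.54860623e-01,  2.97054185e-01,
         8.05478948e-02],
       [ 9.99998697e-01, -4.53775096e-04,  1.54918142e-03,
        -9.76732229e-04],
       [ 1.61404813e-03,  2.97053840e-01, -9.54859367e-01,
        -1.44746719e-01],
       [ 0.00000000e+00,  0.00000000e+00,  0.00000000e+00,
         1.00000000e+00]])}
{'clock': 0.1, 'q': array([-1.38209146e+00,  2.21164145e-01,  1.52749198e+00,  3.97534057e-05,
        1.39472282e+00, -1.26092880e-01]), 'qd': array([ 0.0007202 ,  0.00017406, -0.00144315,  0.0007894 , -0.00063774,
       -0.00039852]), 'joint_efforts': array([ 2.42696609e-03, -4.95946455e+01, -3.88516831e+01,  7.03000976e-02,
        5.15919412e-02, -4.59606326e-05]), 'tool_pos': array([ 0.19342696, -0.59375411,  0.23853868]), 'tool_rot': array([ 9.87638505e-01,  1.56746247e-01, -8.39969439e-06, -8.93324809e-04]), 'wrist_force': array([-0.50479817, -0.17525282, -0.65606688]), 'moment': array([-0.04201002,  0.00716475,  0.06307153]), 'finger_gap': 0.9969224390687358}
```

View pics/scene0.png

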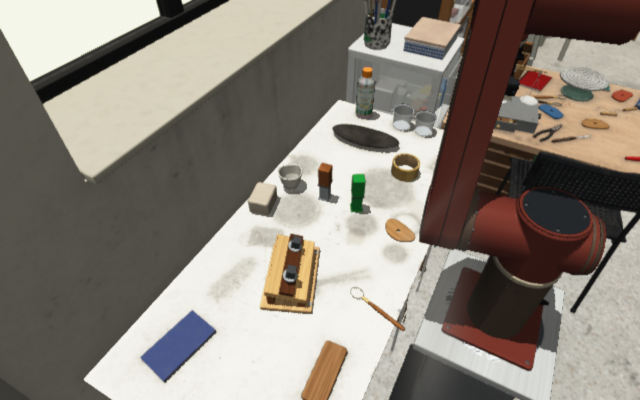

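View pics/top0.png

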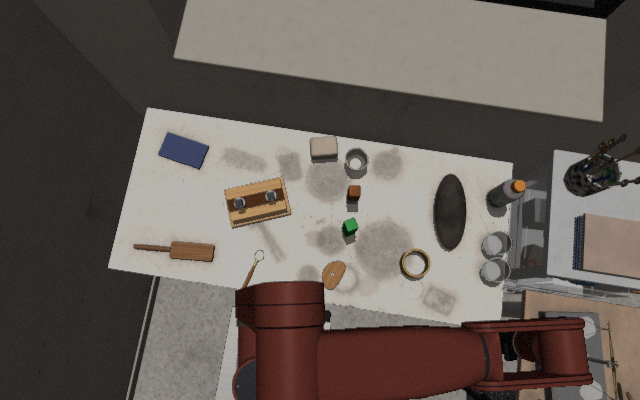

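The candidates are brown with a grey tube (scene 325,180; top 354,193) and all green (scene 358,190; top 350,227). The brown one fits "wooden handle, steel tube". I'll measure it and the jig, and confirm in a crop.

```bash
cat > h.py <<'E'
import numpy as np,cv2
from scipy.spatial.transform import Rotation as R
from plant import *
def cam(n,st=None):
    c=get_calibration(n); f=200/np.tan(np.radians(c["fovy"])/2)
    if n=="wrist":
        T=np.eye(4);T[:3,:3]=R.from_quat(st["tool_rot"]).as_matrix();T[:3,3]=st["tool_pos"];T=T@c["T_tool_cam"]
    else:
        T=np.eye(4);T[:3,:3]=R.from_quat(c["orientation"]).as_matrix();T[:3,3]=c["position"]
    return f,c["cx"],c["cy"],T
def cloud(d,k):
    f,cx,cy,T=k; v,u=np.mgrid[:d.shape[0],:d.shape[1]]
    P=np.stack([(u-cx)*d/f,-(v-cy)*d/f,-d],-1)@T[:3,:3].T+T[:3,3]; P[d==0]=np.nan; return P
def proj(p,k):
    f,cx,cy,T=k; q=(np.atleast_2d(p)-T[:3,3])@T[:3,:3]
    return np.c_[cx-f*q[:,0]/q[:,2],cy+f*q[:,1]/q[:,2]]
def move(st,p,rot):
    """tool-frame shift (units .2 m) and rotvec (units turn) to target"""
    r=R.from_quat(st["tool_rot"]); return r.inv().apply(np.array(p)-st["tool_pos"])/.2,(r.inv()*rot).as_rotvec()/2/np.pi
E
python3 - <<'E'
from h import *
for n,pts in [("top",dict(key=(354,189),green=(350,225),s1=(239,203),s2=(270,196),clay=(323,148),cup=(356,160),tape=(403,262),jigc=[226,190],j2=(287,179),j3=(290,212),j4=(233,226))),("scene",dict(key=(326,168),s1=(290,273),s2=(296,242)))]:
    d=np.load(f"pics/{n}0.npy");P=cloud(d,cam(n))
    for k,(u,v) in pts.items(): print(n,k,np.nanmedian(P[v-1:v+2,u-1:u+2].reshape(-1,3),0).round(3))
P=cloud(np.load("pics/top0.npy"),cam("top"))
for nm,(a,b,c,e) in dict(key=(180,205,340,370)).items():
    Q=P[a:b,c:e].reshape(-1,3);Q=Q[Q[:,2]>.115]; print(nm,len(Q),Q.mean(0),cv2.minAreaRect((Q[:,:2]*1000).astype(np.float32)))
im=cv2.imread("pics/scene0.png"); cv2.imwrite("pics/crop1.png",cv2.resize(im[140:320,240:440],None,fx=3.3,fy=3.3,interpolation=cv2.INTER_CUBIC))
E
```

```text
top key [ 0.556 -0.166  0.13 ]
top green [ 0.443 -0.169  0.128]
top s1 [0.459 0.176 0.118]
top s2 [0.499 0.088 0.102]
top clay [ 0.692 -0.05   0.059]
top cup [ 0.684 -0.165  0.008]
top tape [ 0.369 -0.355  0.046]
top jigc [0.502 0.234 0.07 ]
top j2 [0.585 0.055 0.   ]
top j3 [0.473 0.025 0.017]
top j4 [0.398 0.202 0.013]
scene key [ 0.545 -0.158  0.13 ]
scene s1 [0.459 0.192 0.114]
scene s2 [0.498 0.098 0.102]
key 137 [ 0.55099521 -0.16704893  0.12817828] ((551.4708251953125, -167.11412048339844), (35.76637268066406, 36.21096420288086), 8.602767944335938)
```

View pics/crop1.png

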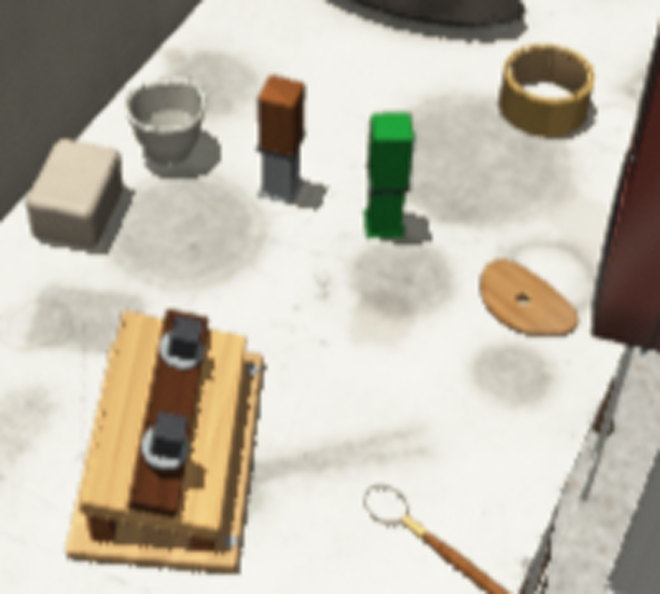

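The crop confirms it: at (280,130) a brown wooden handle sits on a grey steel tube, and the look-alike at (390,170) is green all over. The proud screw is the one at lower left (165,440). I'll move to a view over it first.

carry_out([
  [[0.176,-0.234,-0.011],[0,0,0]],
  [[0.176,-0.234,-0.011],[0,0,0]],
  [[0.176,-0.234,-0.011],[0,0,0]],
  [[0.176,-0.234,-0.011],[0,0,0]],
  [[0.176,-0.234,-0.011],[0,0,0]],
], hand=87)

```text
clock: 0.72
tool_pos: [0.2886, -0.3153, 0.2502]
tool_rot: [0.988, 0.156, 0.0, -0.0]
wrist_force: [1.8, -0.5, 0.3]
finger_gap: 1.004
```

carry_out([
  [[0.176,-0.234,-0.011],[0,0,0]],
  [[0.176,-0.234,-0.011],[0,0,0]],
  [[0.176,-0.234,-0.011],[0,0,0]],
  [[0.176,-0.234,-0.011],[0,0,0]],
  [[0.176,-0.234,-0.011],[0,0,0]],
])

```text
clock: 1.35
tool_pos: [0.3834, -0.0384, 0.2616]
tool_rot: [0.988, 0.157, 0.0, 0.0]
wrist_force: [1.9, -0.2, -0.1]
finger_gap: 0.999
```

carry_out([
  [[0.176,-0.234,-0.011],[0,0,0]],
  [[0.176,-0.234,-0.011],[0,0,0]],
  [[0.176,-0.234,-0.011],[0,0,0]],
  [[0.176,-0.234,-0.011],[0,0,0]],
  [[0,0,0],[0,0,-0.029]],
])

```text
clock: 1.98
tool_pos: [0.4592, 0.1848, 0.2695]
tool_rot: [0.968, 0.25, -0.001, -0.0]
wrist_force: [-0.2, -0.5, -0.6]
finger_gap: 0.999
```

carry_out([
  [[0,0,0],[0,0,-0.029]],
  [[0,0,0],[0,0,-0.029]],
  [[0,0,0],[0,0,-0.029]],
  [[0,0,0],[0,0,-0.029]],
  [[0,0,0],[0,0,-0.029]],
])

```text
clock: 2.6
tool_pos: [0.4589, 0.1812, 0.2699]
tool_rot: [0.76, 0.65, -0.0, -0.0]
wrist_force: [-0.5, 0.4, -0.3]
finger_gap: 0.999
```

carry_out([
  [[0,0,0],[0,0,-0.029]],
  [[0,0,0],[0,0,-0.029]],
  [[0,0,0],[0,0,-0.029]],
  [[0,0,0],[0,0,-0.029]],
  [[0,0,0],[0,0,-0.029]],
])

```text
clock: 3.22
tool_pos: [0.4589, 0.1812, 0.2699]
tool_rot: [0.397, 0.918, -0.0, -0.0]
wrist_force: [1.3, 0.0, -0.0]
finger_gap: 0.998
```

carry_out([
  [[0,0,0],[0,0,-0.029]],
  [[0,0,0],[0,0,-0.029]],
  [[0,0,0],[0,0,-0.029]],
  [[0,0,0],[0,0,-0.029]],
  [[0,0,0],[0,0,-0.029]],
])

```text
clock: 3.85
tool_pos: [0.4589, 0.1812, 0.2699]
tool_rot: [-0.047, 0.999, -0.0, -0.0]
wrist_force: [-0.8, -0.6, 0.2]
finger_gap: 0.995
```

carry_out([
  [[0,0,0],[0,0,-0.029]],
  [[0,0,0],[0,0,0]],
  [[0,0,0],[0,0,0]],
])

```text
clock: 4.22
tool_pos: [0.4591, 0.1813, 0.2701]
tool_rot: [-0.133, 0.991, 0.0, -0.0]
wrist_force: [0.5, 0.5, 0.2]
finger_gap: 1.004
```

Run:
```python
from h import *
import pickle
s=read_state(); im,d=get_image("wrist"); pickle.dump((s,im,d),open("pics/w1.pkl","wb")); print(s["tool_pos"],s["q"],s["tool_rot"])
cv2.imwrite("pics/w1.png",im[:,:,::-1])
P=cloud(d,cam("wrist",s)); 
# head top points
z=P[...,2]; m=np.isfinite(z)&(z>.107)&(z<.125); print(m.sum()); v,u=np.nonzero(m); print(u.min(),u.max(),v.min(),v.max(),np.median(P[m],0))
```

```text
[0.4590627  0.18128363 0.27010326] [ 2.16132527e-01 -1.18411805e-01  1.82124872e+00  5.63590104e-05
  1.43921618e+00 -1.62194403e+00] [-1.33239003e-01  9.91083909e-01  8.86983945e-06 -2.31743286e-04]
462
304 327 176 198 [0.45968877 0.18159382 0.11480829]
```

View pics/w1.png

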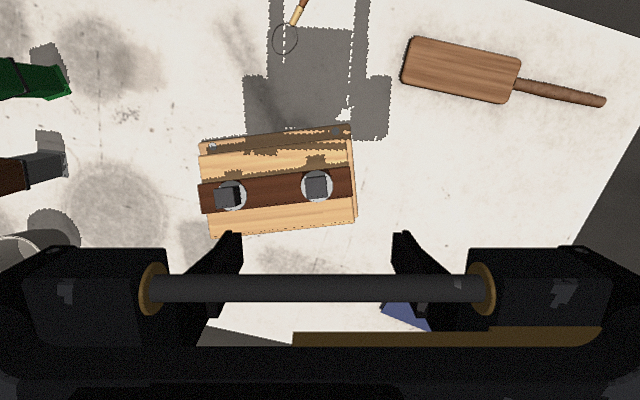

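The view shows the proud screw at (316,186), the home screw at (229,196), and bed and fence clearly. Next I'll fit the head pose and bed normal.

```bash
cat > fit.py <<'E'
from h import *
import sys,pickle
s,im,d=pickle.load(open(sys.argv[1],"rb")); k=cam("wrist",s); P=cloud(d,k); c0=np.array([.4597,.1816,.1148])
z=P[...,2]
# normal: head-top rough normal from bed lean 12 deg, direction from bed plane fit
g=np.hypot(P[...,0]-c0[0],P[...,1]-c0[1])
m=np.isfinite(z)&(z>.055)&(z<.105)&(np.hypot(P[...,0]-.478,P[...,1]-.137)<.09)
Q=P[m]; best=None; rng=np.random.default_rng(0)
for _ in range(500):
    a=Q[rng.choice(len(Q),3,False)]; n=np.cross(a[1]-a[0],a[2]-a[0]); n/=np.linalg.norm(n)+1e-12; n*=np.sign(n[2])
    if n[2]<.96 or n[2]>.99: continue
    i=abs((Q-a[0])@n)<.0015
    if best is None or i.sum()>best.sum(): best=i
c=Q[best].mean(0); n=np.linalg.svd(Q[best]-c,full_matrices=False)[2][2]; n*=np.sign(n[2])
print("bed n",n,"lean",np.degrees(np.arccos(n[2])),"az",np.degrees(np.arctan2(n[1],n[0])),best.sum())
az=np.arctan2(n[1],n[0]); n=np.array([np.sin(np.radians(12))*np.cos(az),np.sin(np.radians(12))*np.sin(az),np.cos(np.radians(12))])
m=np.isfinite(z)&(g<.025)&(abs((P-c0)@n)<.006); T=P[m]; print("top pts",m.sum(), "height sd",((T-c0)@n).std())
e1=np.cross([0,1,0],n); e1/=np.linalg.norm(e1); e2=np.cross(n,e1)
h=np.median((T-c0)@n); uv=np.c_[(T-c0)@e1,(T-c0)@e2]*1000
r=cv2.minAreaRect(uv.astype(np.float32)); print("rect",r,"mean",uv.mean(0),"h",h*1e3)
# angle by best area fit: minimise sum of extents percentile
A=np.radians(np.arange(-45,45,.5)); w=[(lambda q:np.ptp(np.percentile(q[:,0],[1,99]))+np.ptp(np.percentile(q[:,1],[1,99])))(uv@np.array([[np.cos(a),-np.sin(a)],[np.sin(a),np.cos(a)]])) for a in A]
a=A[np.argmin(w)]; print("angle",np.degrees(a),min(w),max(w))
ctr=c0+n*h+(uv.mean(0)[0]*e1+uv.mean(0)[1]*e2)/1e3; x=np.cos(a)*e1+np.sin(a)*e2
print("screw_top",ctr,"flat az",np.degrees(np.arctan2(x[1],x[0])))
cor=[ctr+.011*(i*x+j*np.cross(n,x)) for i,j in[(1,1),(1,-1),(-1,-1),(-1,1)]]; q=proj(cor,k); cc=proj(ctr,k)[0].astype(int)
S=8;x0,y0=cc[0]-40,cc[1]-35; I=cv2.resize(im[y0:y0+70,x0:x0+80,::-1],None,fx=S,fy=S,interpolation=cv2.INTER_NEAREST)
cv2.polylines(I,[(((q-[x0,y0])+.5)*S).astype(int)],True,(0,255,0),1); cv2.imwrite(sys.argv[2],I)
E
python3 fit.py pics/w1.pkl pics/f1.png
```

```text
bed n [-0.18108784 -0.07592781  0.98053157] lean 11.324269634316678 az -157.25232078913993 3286
top pts 462 height sd 0.0007768782341654836
rect ((0.13722705841064453, -0.011956214904785156), (21.983963012695312, 21.891761779785156), 21.98011016845703) mean [-0.07426387  0.01295083] h 0.0883434713453904
angle 21.0 42.82511416856467 52.42899584762455
screw_top [0.45960998 0.18160581 0.11487315] flat az 21.41890474326708
```

View pics/f1.png

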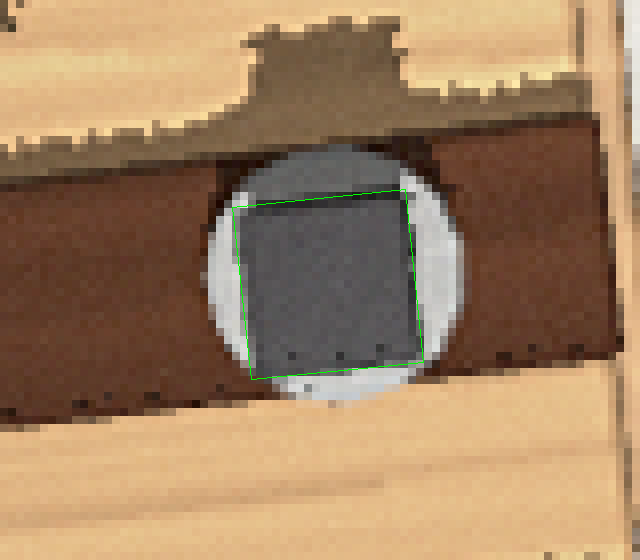

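The fitted outline matches the head. Next I'll go above the key with the tool aligned to it and measure it with the wrist camera.

carry_out([
  [[0.0,-0.3,0],[0,0,0]],
  [[0,-0.3,0],[0,0,0]],
  [[0,-0.3,0],[0,0,0]],
  [[0,-0.3,0],[0,0,0]],
  [[0,-0.3,0],[0,0,0]],
])

```text
clock: 4.9
tool_pos: [0.5398, -0.1097, 0.2705]
tool_rot: [-0.134, 0.991, 0.0, 0.0]
wrist_force: [0.5, 0.0, 1.0]
finger_gap: 0.998
```

carry_out([
  [[0.015,-0.3,0],[0,0,0]],
  [[0,0,0],[0,0,0.0186]],
  [[0,0,0],[0,0,0]],
  [[0,0,0],[0,0,0]],
])

```text
clock: 5.4
tool_pos: [0.5526, -0.1658, 0.2703]
tool_rot: [-0.078, 0.997, 0.0, -0.0]
wrist_force: [0.2, 0.3, 0.2]
finger_gap: 1.001
```

Run:
```python
from h import *
import pickle
s=read_state(); im,d=get_image("wrist"); pickle.dump((s,im,d),open("pics/w2.pkl","wb")); print(s["tool_pos"],s["q"],s["tool_rot"])
P=cloud(d,cam("wrist",s)); z=P[...,2]; g=np.hypot(P[...,0]-.551,P[...,1]+.167)
m=np.isfinite(z)&(z>.121)&(z<.135)&(g<.04); Q=P[m]; print(m.sum(),Q.mean(0),cv2.minAreaRect((Q[:,:2]*1000).astype(np.float32)))
rot=lambda az:R.from_matrix(np.array([[np.cos(az),np.sin(az),0],[np.sin(az),-np.cos(az),0],[0,0,-1]]))
r=cv2.minAreaRect((Q[:,:2]*1000).astype(np.float32)); a=(r[2]+45)%90-45
print(a,move(s,[*np.array(r[0])/1000,.097],rot(np.radians(180+a))))
x0,y0=240,120; cv2.imwrite("pics/w2.png",im[:,:,::-1])
```

```text
[ 0.55258348 -0.16576716  0.27027738] [-4.28193369e-01  8.71395451e-02  1.61783653e+00  1.45145933e-04
  1.43680789e+00 -2.15499217e+00] [-7.79124926e-02  9.96960194e-01  1.09280037e-04 -4.87865939e-05]
1279 [ 0.55036357 -0.16563897  0.12720612] ((551.0686645507812, -165.4556884765625), (34.946868896484375, 35.859039306640625), 8.710171699523926)
8.710171699523926 (array([0.00717067, 0.0025197 , 0.86638805]), array([ 3.58637527e-05, -1.28429476e-05,  6.30555362e-04]))
```

View pics/w2.png

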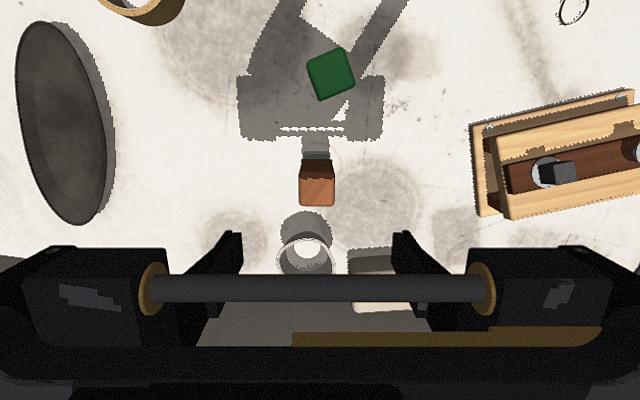

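The key's top face is at (317,183), directly ahead and aligned with the jaws; green is clear at (330,73). I'll descend and grip.

carry_out([
  [[0.007,0.003,0.28],[0,0,0]],
  [[0,0,0.28],[0,0,0]],
  [[0,0,0.2],[0,0,0]],
  [[0,0,0.125],[0,0,0]],
  [[0,0,0],[0,0,0]],
])

```text
clock: 6.08
tool_pos: [0.5495, -0.1643, 0.0911]
tool_rot: [-0.078, 0.997, 0.001, -0.002]
wrist_force: [-0.2, 0.4, 0.8]
finger_gap: 0.997
```

carry_out([
  [[0,0,0],[0,0,0]],
  [[0,0,0],[0,0,0]],
  [[0,0,0],[0,0,0]],
  [[0,0,0],[0,0,0]],
  [[0,0,0],[0,0,0]],
], hand=0, grip_force=45)

```text
clock: 6.7
tool_pos: [0.5512, -0.1661, 0.0936]
tool_rot: [-0.077, 0.997, -0.0, 0.0]
wrist_force: [1.0, 0.5, -0.6]
finger_gap: 0.517
```

carry_out([
  [[0,0,0],[0,0,0]],
  [[0,0,0],[0,0,0]],
])

```text
clock: 6.95
tool_pos: [0.5512, -0.166, 0.0933]
tool_rot: [-0.077, 0.997, -0.0, -0.0]
wrist_force: [0.5, 0.7, 0.4]
finger_gap: 0.412
```

Run:
```python
from h import *
print(read_state())
```

```text
{'clock': 6.95, 'q': array([-4.29550503e-01,  2.53076304e-01,  1.77879631e+00, -6.32537001e-05,
        1.10978733e+00, -2.15428537e+00]), 'qd': array([ 0.00118544,  0.00178084, -0.0017519 , -0.00114364, -0.00107442,
       -0.00045716]), 'joint_efforts': array([ 1.06772580e-01, -4.62121618e+01, -3.40129960e+01, -1.26901193e-02,
        2.19433999e-02, -6.79191464e-03]), 'tool_pos': array([ 0.5511512 , -0.16603594,  0.09332067]), 'tool_rot': array([-7.69073254e-02,  9.97038245e-01, -8.44594143e-06, -4.31614403e-05]), 'wrist_force': array([0.51847813, 0.68005921, 0.38374127]), 'moment': array([ 0.04151936, -0.10541378,  0.04894425]), 'finger_gap': 0.41216212363217625}
```

carry_out([
  [[0,0,-0.1],[0,0,0]],
  [[0,0,-0.25],[0,0,0]],
  [[0,0,-0.3],[0,0,0]],
  [[0,0,-0.3],[0,0,0]],
  [[0,0,0],[0,0,0]],
])

```text
clock: 7.58
tool_pos: [0.5541, -0.1673, 0.2918]
tool_rot: [-0.077, 0.997, -0.003, 0.006]
wrist_force: [0.0, -0.4, -2.6]
finger_gap: 0.413
```

```bash
cat > tgt.py <<'E'
from h import *
import sys
t=np.radians(12);a=np.radians(22.2); n=np.array([-np.sin(t)*np.cos(a),-np.sin(t)*np.sin(a),np.cos(t)])
x=-np.array([np.cos(t)*np.cos(a),np.cos(t)*np.sin(a),np.sin(t)]); RT=R.from_matrix(np.c_[x,np.cross(-n,x),-n])
top=np.array([.4596,.1816,.1149])
def go(h,yaw=0):
    s=read_state(); m=move(s,top+n*(.0683+h),RT*R.from_euler("z",yaw)); print("pos",s["tool_pos"],"q",s["q"].round(3),"F",s["wrist_force"].round(1),"M",s["moment"].round(2),"gap",s["finger_gap"],"t",s["clock"]); print("shift",m[0].round(4),"turn",m[1].round(5),"| axis height mm",((s["tool_pos"]-top)@n-.0683)*1e3)
if __name__=="__main__": go(float(sys.argv[1]),float(sys.argv[2]) if len(sys.argv)>2 else 0)
E
python3 tgt.py .055
python3 - <<'E'
from h import *
import pickle
s=read_state(); im,d=get_image("wrist"); pickle.dump((s,im,d),open("pics/w3.pkl","wb"))
f,cx,cy,T=cam("wrist",s); P=cloud(d,(f,cx,cy,get_calibration("wrist")["T_tool_cam"]))
for zz in (-.02,0,.02,.04,.06,.08):
    m=np.isfinite(P[...,2])&(abs(P[...,2]-zz)<.008)&(abs(P[...,1])<.03)&(P[...,0]>0)&(P[...,0]<.03); Q=P[m]
    if len(Q): print(zz,len(Q),"x",np.median(Q[:,0]).round(4),"y",np.percentile(Q[:,1],[1,50,99]).round(4))
E
```

```text
pos [ 0.55405754 -0.16725743  0.29178397] q [-0.429  0.07   1.596  0.     1.462 -2.154] F [ 0.  -0.4 -2.6] M [ 0.12 -0.17 -0.  ] gap 0.41281721023003587 t 7.575
shift [0.3267 1.7685 0.265 ] turn [-0.00524 -0.03157 -0.03686] | axis height mm 113.9409875846811
-0.02 2146 x 0.0163 y [-0.0286  0.0002  0.0293]
0 1359 x 0.0165 y [-0.0256  0.0011  0.0272]
0.02 762 x 0.0168 y [-0.0245  0.0012  0.0263]
0.04 192 x 0.0141 y [-0.0142  0.0006  0.0166]
0.06 308 x 0.0139 y [-0.0138  0.0006  0.0152]
0.08 295 x 0.014 y [-0.0152  0.0013  0.017 ]
```

carry_out([
  [[0.055,0.294,0],[0,0,0]],
  [[0.055,0.294,0],[0,0,0]],
  [[0.055,0.294,0],[0,0,0]],
  [[0.055,0.294,0],[0,0,0]],
  [[0.055,0.294,0],[0,0,0]],
])

```text
clock: 8.25
tool_pos: [0.4496, 0.1176, 0.2815]
tool_rot: [-0.077, 0.997, 0.0, -0.002]
wrist_force: [1.2, 0.2, -2.8]
finger_gap: 0.411
```

carry_out([
  [[0.055,0.294,0],[0,0,0]],
  [[0,0,0.05],[-0.0026,-0.0158,-0.0184]],
  [[0,0,0.05],[-0.0026,-0.0158,-0.0184]],
  [[0,0,0.05],[0,0,0]],
  [[0,0,0],[0,0,0]],
])

```text
clock: 8.88
tool_pos: [0.4337, 0.1733, 0.2519]
tool_rot: [-0.19, 0.977, 0.024, 0.095]
wrist_force: [0.5, 0.0, -2.9]
finger_gap: 0.406
```

carry_out([
  [[0,0,0],[0,0,0]],
  [[0,0,0],[0,0,0]],
])

```text
clock: 9.12
tool_pos: [0.4352, 0.1737, 0.254]
tool_rot: [-0.19, 0.977, 0.024, 0.097]
wrist_force: [0.9, 0.7, -2.4]
finger_gap: 0.407
```

```bash
sed -i 's/top+n\*(.0683+h)/top+n*(.0683+h)+RT.apply([.0011,-.0008,0])/' tgt.py; python3 tgt.py .045
```

```text
pos [0.43515962 0.17367141 0.25395589] q [ 0.175 -0.346  2.051  0.054  1.243 -1.793] F [ 0.9  0.7 -2.4] M [0.03 0.07 0.03] gap 0.40725129510350166 t 9.125
shift [ 0.0234 -0.0148  0.1403] turn [ 0.00143 -0.00146 -0.00053] | axis height mm 73.04479261401265
```

carry_out([
  [[0.0234,-0.0148,0.07],[0.0014,-0.0015,-0.0005]],
  [[0,0,0.07],[0,0,0]],
  [[0,0,0],[0,0,0]],
  [[0,0,0],[0,0,0]],
  [[0,0,0],[0,0,0]],
])

```text
clock: 9.75
tool_pos: [0.4371, 0.1716, 0.2259]
tool_rot: [-0.192, 0.976, 0.02, 0.103]
wrist_force: [-0.1, 0.5, -2.6]
finger_gap: 0.408
```

```bash
python3 tgt.py .025
python3 - <<'E'
from h import *
s=read_state(); im,d=get_image("wrist"); I,_=get_image("scene")
cv2.imwrite("pics/h1.png",np.hstack([cv2.resize(im[100:250,240:400,::-1],(427,400)),cv2.resize(I[200:300,240:340,::-1],(400-30,400),interpolation=cv2.INTER_CUBIC)]))
E
```

```text
pos [0.43711798 0.17163247 0.22590901] q [ 0.175 -0.332  2.094  0.048  1.173 -1.798] F [-0.1  0.5 -2.6] M [-0.03  0.12 -0.  ] gap 0.40764746981866706 t 9.75
shift [ 0.0008 -0.0003  0.102 ] turn [2.0e-05 2.4e-04 1.1e-04] | axis height mm 45.39399543407516
```

View pics/h1.png

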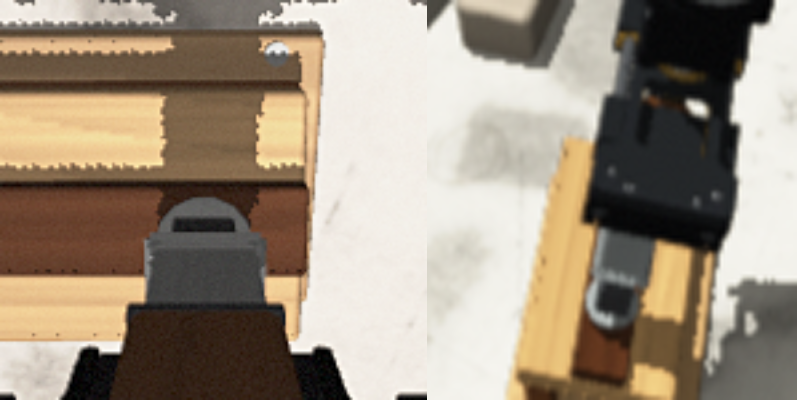

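The left panel shows the head (centre about 205) under the mouth (centre about 207), so they line up. The right panel shows the tube heading onto the head. I'll descend gently.

carry_out([
  [[0.001,0,0.05],[0,0,0]],
  [[0,0,0.05],[0,0,0]],
  [[0,0,0.02],[0,0,0]],
  [[0,0,0.015],[0,0,0]],
  [[0,0,0],[0,0,0]],
])

```text
clock: 10.48
tool_pos: [0.4416, 0.1736, 0.1982]
tool_rot: [-0.192, 0.976, 0.02, 0.103]
wrist_force: [1.0, 0.4, -2.5]
finger_gap: 0.407
```

```bash
python3 tgt.py 0
```

```text
pos [0.44163092 0.17357744 0.19823221] q [ 0.178 -0.29   2.116  0.049  1.112 -1.799] F [ 1.   0.4 -2.5] M [ 0.03  0.01 -0.04] gap 0.40727158762770804 t 10.475
shift [-0.0041 -0.0008  0.0865] turn [7.e-05 1.e-05 1.e-04] | axis height mm 17.30046525354781
```

carry_out([
  [[0,0,0.02],[0,0,0]],
  [[0,0,0.02],[0,0,0]],
  [[0,0,0.015],[0,0,0]],
  [[0,0,0],[0,0,0]],
  [[0,0,0],[0,0,0]],
])

```text
clock: 11.1
tool_pos: [0.4438, 0.1744, 0.188]
tool_rot: [-0.192, 0.976, 0.02, 0.103]
wrist_force: [0.2, 0.8, -2.2]
finger_gap: 0.411
```

```bash
python3 tgt.py 0
```

```text
pos [0.44378832 0.1744288  0.18800233] q [ 0.179 -0.272  2.122  0.049  1.087 -1.799] F [ 0.2  0.8 -2.2] M [ 0.02  0.08 -0.07] gap 0.4109277397188233 t 11.1
shift [-0.0033 -0.0007  0.0341] turn [5.0e-05 5.0e-05 1.1e-04] | axis height mm 6.8119578992194425
```

Still free at 6.8 mm to go. I'll continue in small steps until it lands.

carry_out([
  [[0,0,0.015],[0,0,0]],
  [[0,0,0.01],[0,0,0]],
  [[0,0,0.005],[0,0,0]],
  [[0,0,0],[0,0,0]],
  [[0,0,0],[0,0,0]],
])

```text
clock: 11.72
tool_pos: [0.445, 0.1749, 0.1822]
tool_rot: [-0.192, 0.976, 0.02, 0.103]
wrist_force: [-0.5, -0.2, -2.3]
finger_gap: 0.412
```

carry_out([
  [[0,0,0.004],[0,0,0]],
  [[0,0,0.004],[0,0,0]],
  [[0,0,0],[0,0,0]],
  [[0,0,0],[0,0,0]],
])

```text
clock: 12.22
tool_pos: [0.4454, 0.1751, 0.1813]
tool_rot: [-0.192, 0.976, 0.02, 0.103]
wrist_force: [-4.1, -1.1, 6.1]
finger_gap: 0.407
```

```bash
python3 tgt.py 0
```

```text
pos [0.44541824 0.17511279 0.18131435] q [ 0.18  -0.26   2.125  0.049  1.071 -1.799] F [-4.1 -1.1  6.1] M [-0.14  0.78  0.05] gap 0.40661317528949054 t 12.225
shift [-0.0017 -0.0008 -0.0005] turn [4.0e-05 1.4e-04 1.4e-04] | axis height mm -0.09736396036319483
```

The key is seated: height residual -0.1 mm, about 8 N axial, axis aligned. I'll start turning clockwise (+tool z), following the 8 mm/turn sink.

carry_out([
  [[0,0,0.001],[0,0,0.02]],
  [[0,0.0004,0.001],[0,0,0.025]],
  [[0,0.0004,0.001],[0,0,0.025]],
  [[0,0.0004,0.001],[0,0,0.025]],
  [[0,0,0],[0,0,0]],
])

```text
clock: 12.85
tool_pos: [0.4461, 0.1761, 0.1809]
tool_rot: [0.103, 0.989, 0.05, 0.093]
wrist_force: [-2.1, 3.1, 6.0]
finger_gap: 0.413
```

```bash
python3 tgt.py 0 0.597
```

```text
pos [0.44610886 0.17606512 0.18085031] q [ 0.181 -0.259  2.125  0.051  1.068 -1.202] F [-2.1  3.1  6. ] M [0.76 0.27 0.11] gap 0.41284616661083534 t 12.85
shift [ 0.0001 -0.0047 -0.0038] turn [0.0004  0.00029 0.00032] | axis height mm -0.7590254054404555
```

carry_out([
  [[0,0.0015,0.0011],[0,0,0.027]],
  [[0,0.0005,0.0011],[0,0,0.027]],
  [[0,0.0005,0.0011],[0,0,0.027]],
  [[0,0.0005,0.0011],[0,0,0.027]],
  [[0,0,0],[0,0,0]],
])

```text
clock: 13.48
tool_pos: [0.447, 0.1773, 0.1803]
tool_rot: [0.426, 0.898, 0.08, 0.072]
wrist_force: [0.1, 4.6, 2.3]
finger_gap: 0.413
```

```bash
python3 tgt.py 0 1.275
```

```text
pos [0.44702637 0.1772554  0.18027933] q [ 0.182 -0.256  2.124  0.051  1.064 -0.523] F [0.1 4.6 2.3] M [ 1.24 -0.22  0.29] gap 0.4125342033659483 t 13.475
shift [-0.0048 -0.0103 -0.008 ] turn [ 8.2e-04 -3.0e-05  2.9e-04] | axis height mm -1.5876519446750144
```

carry_out([
  [[0.003,0.003,0.0013],[0,0,0.027]],
  [[0,0.0005,0.0013],[0,0,0.027]],
  [[0,0.0005,0.0013],[0,0,0.027]],
  [[0,0.0005,0.0013],[0,0,0.027]],
  [[0,0,0],[0,0,0]],
])

```text
clock: 14.1
tool_pos: [0.4485, 0.1779, 0.1797]
tool_rot: [0.701, 0.705, 0.099, 0.042]
wrist_force: [2.7, 4.0, 2.0]
finger_gap: 0.414
```

```bash
python3 tgt.py 0 1.954
```

```text
pos [0.44845126 0.17788384 0.17974149] q [ 0.184 -0.252  2.123  0.05   1.06   0.158] F [2.7 4.  2. ] M [ 0.88 -0.82  0.15] gap 0.4141068707467678 t 14.1
shift [-0.013  -0.0114 -0.0123] turn [ 0.00095 -0.00042  0.00038] | axis height mm -2.4373906359296678
```

carry_out([
  [[0.004,0.004,0.0011],[0,0,0.027]],
  [[0,0.0005,0.0011],[0,0,0.027]],
  [[0,0.0005,0.0011],[0,0,0.027]],
  [[0,0.0005,0.0011],[0,0,0.027]],
  [[0,0,0],[0,0,0]],
])

```text
clock: 14.72
tool_pos: [0.4499, 0.1777, 0.1791]
tool_rot: [0.895, 0.432, 0.107, 0.008]
wrist_force: [5.4, 0.5, 2.5]
finger_gap: 0.41
```

```bash
python3 tgt.py 0 2.633
```

```text
pos [0.44990721 0.17773487 0.17913944] q [ 0.185 -0.247  2.12   0.048  1.058  0.837] F [5.4 0.5 2.5] M [-0.01 -1.4   0.01] gap 0.40980946858250666 t 14.725
shift [-0.0206 -0.0065 -0.0166] turn [ 0.00071 -0.00072  0.00063] | axis height mm -3.2948536973188975
```

carry_out([
  [[0.004,0.004,0.001],[0,0,0.024]],
  [[0,0.0005,0.001],[0,0,0.024]],
  [[0,0.0005,0.001],[0,0,0.024]],
  [[0,0.0005,0.001],[0,0,0.024]],
  [[0,0,0],[0,0,0]],
])

```text
clock: 15.35
tool_pos: [0.4509, 0.1769, 0.1784]
tool_rot: [0.983, 0.147, 0.104, -0.024]
wrist_force: [4.3, -2.3, 3.5]
finger_gap: 0.411
```

```bash
python3 tgt.py 0 3.236
python3 - <<'E'
from h import *
s=read_state(); im,d=get_image("wrist"); I,_=get_image("scene")
cv2.imwrite("pics/t1.png",np.hstack([cv2.resize(im[60:260,220:420,::-1],(400,400)),cv2.resize(I[190:310,230:350,::-1],(400,400),interpolation=cv2.INTER_CUBIC)]))
E
```

```text
pos [0.45092846 0.17694554 0.17844276] q [ 0.183 -0.243  2.118  0.046  1.057  1.438] F [ 4.3 -2.3  3.5] M [-0.77 -1.14 -0.26] gap 0.41113497957792944 t 15.35
shift [-0.0236  0.001  -0.0207] turn [ 0.00036 -0.00074  0.00078] | axis height mm -4.1108921487152115
```

View pics/t1.png

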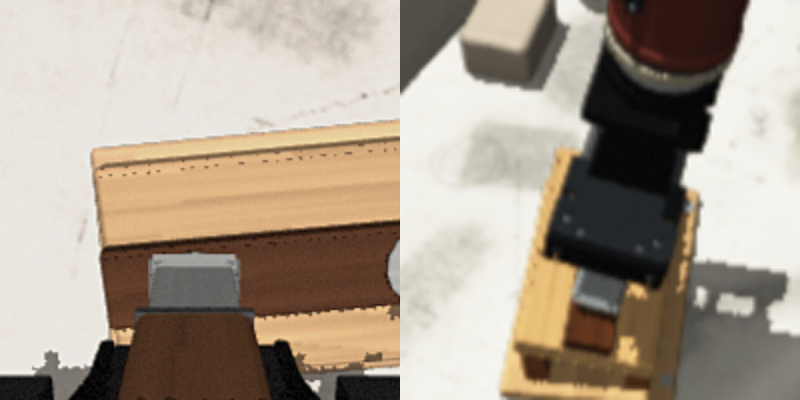

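The left panel shows the tube mouth seated down on the fence. The tool has turned 185° and sunk 4.1 mm, matching the thread. I'll ease the small side load, release, and back off along the axis.

carry_out([
  [[0.006,0.004,0],[0,0,0]],
  [[0,0,0],[0,0,0]],
], grip_force=10)

```text
clock: 15.7
tool_pos: [0.4512, 0.177, 0.1784]
tool_rot: [0.983, 0.148, 0.103, -0.024]
wrist_force: [-0.7, -1.9, 7.9]
finger_gap: 0.411
```

carry_out([
  [[0,0,0],[0,0,0]],
  [[0,0,0],[0,0,0]],
  [[0,0,0],[0,0,0]],
  [[0,0,0],[0,0,0]],
  [[0,0,0],[0,0,0]],
], hand=70)

```text
clock: 16.32
tool_pos: [0.4503, 0.1773, 0.1771]
tool_rot: [0.984, 0.146, 0.102, -0.025]
wrist_force: [-0.6, -0.4, -0.7]
finger_gap: 0.79
```

carry_out([
  [[0,0,0],[0,0,0]],
  [[0,0,0],[0,0,0]],
])

```text
clock: 16.58
tool_pos: [0.4504, 0.1773, 0.1773]
tool_rot: [0.984, 0.146, 0.102, -0.025]
wrist_force: [0.1, 0.4, 0.7]
finger_gap: 0.801
```

```bash
python3 tgt.py 0 3.236
```

```text
pos [0.45036327 0.17727609 0.17725459] q [ 0.183 -0.24   2.117  0.049  1.059  1.44 ] F [0.1 0.4 0.7] M [-0.07  0.1  -0.05] gap 0.8008560939689349 t 16.575
shift [-0.0203  0.0033 -0.026 ] turn [-6.0e-05 -8.0e-05  1.4e-04] | axis height mm -5.190262304310453
```

carry_out([
  [[0,0,-0.05],[0,0,0]],
  [[0,0,-0.1],[0,0,0]],
  [[0,0,-0.2],[0,0,0]],
  [[0,0,-0.25],[0,0,0]],
  [[0,0,-0.1],[0,0,0]],
])

```text
clock: 17.2
tool_pos: [0.4241, 0.1663, 0.3188]
tool_rot: [0.983, 0.146, 0.105, -0.025]
wrist_force: [0.2, -0.7, 0.1]
finger_gap: 0.806
```

carry_out([
  [[0,0,0],[0,0,0]],
  [[0,0,0],[0,0,0]],
])

```text
clock: 17.45
tool_pos: [0.4229, 0.1661, 0.3132]
tool_rot: [0.984, 0.146, 0.101, -0.025]
wrist_force: [-0.1, 0.4, -0.9]
finger_gap: 0.805
```

Run:
```python
from h import *
from tgt import n,top
s=read_state(); im,d=get_image("wrist"); I,_=get_image("scene")
P=cloud(d,cam("wrist",s))
# expected handle top centre: seat(top sunk)+n*.103
e=top-n*.004+n*.103; Q=P.reshape(-1,3); Q=Q[np.isfinite(Q[:,2])]; h=(Q-e)@n; l=np.linalg.norm((Q-e)-h[:,None]*n,axis=1)
T=Q[(abs(h)<.008)&(l<.035)]; c=T.mean(0); nn=np.linalg.svd(T-c,full_matrices=False)[2][2]; nn*=np.sign(nn[2])
print(len(T),"top face height err mm",((c-e)@n)*1e3,"lateral mm",np.linalg.norm(c-e-((c-e)@n)*n)*1e3,"tilt deg",np.degrees(np.arccos(nn@n)),s["wrist_force"],s["tool_pos"])
e1=np.array([np.cos(np.radians(22.2)),np.sin(np.radians(22.2)),0]);e1-=n*(e1@n);e1/=np.linalg.norm(e1);e2=np.cross(n,e1)
print("flat vs jig deg",cv2.minAreaRect((np.c_[(T-c)@e1,(T-c)@e2]*1000).astype(np.float32)))
cv2.imwrite("pics/e1.png",np.hstack([cv2.resize(im[60:300,200:440,::-1],(400,400)),cv2.resize(I[130:310,230:410,::-1],(400,400),interpolation=cv2.INTER_CUBIC)]))
```

```text
1645 top face height err mm -0.5092034943753577 lateral mm 2.099614162592792 tilt deg 2.060570943810573 [-0.13585255  0.42797963 -0.87651213] [0.42294386 0.1661119  0.31317669]
flat vs jig deg ((-1.8280181884765625, 0.07670783996582031), (35.94839096069336, 36.066558837890625), 85.34403228759766)
```

View pics/e1.png

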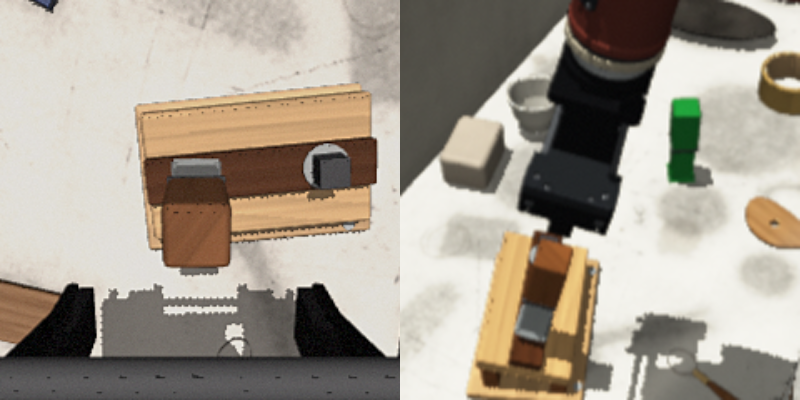

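The key stands freely: height error is -0.5 mm, tilt about 2°, and its flats are about 5° past a half turn. The bystanders haven't moved and the gripper is clear.

```bash
python3 -c "
from plant import *
print(sign_off())"
```

```text
the job is handed in; nothing more can be done
None
```

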